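# Key a coupling half onto a gearmotor flange

### The arm

A 6-joint arm with a two-finger parallel gripper is mounted at the origin on a cart in front of the work surface, level with it; the furniture and walls round the work are solid. World frame = base frame: x ahead of the robot, y to its left, z up, the work surface at z = 0. Lengths are in mm, angles in rad, forces in N, time in s.
With the tool pointing down it reaches from about 275 to 1000 mm from the base axis. Payload 8.4 kg.
Tool frame: the origin (TCP) lies at the very end of the fingers, on their centre line; the grasp point (between the pads) lies 19 mm behind it (r.pinch_z is the distance from the TCP to the grasp point, in mm); z points along the fingers, y is the line along which they close (so a half turn about z gives the same grasp; the last joint's range is limited). The gripper opens to 85 mm and grips with 20 to 120 N. Pads are 22 mm wide; open, the fingers measure 114 mm over their backs; the gripper's body (76 mm by 85 mm) begins 54 mm behind the grasp point. The pads swing forward as they close: fully open they stand 13 mm farther back than shut.
Start: joints at [-1.111, 0.353, 1.633, -0, 1.155, -0.002], TCP at [278.474, -559.536, 231.281] pointing down, gripper open.
Joint ranges: [-2.63, 2.63], [-0.92, 2.1], [0.06, 2.66], [-1.3, 4.44], [0, 2.69], [-3.02, 3.02]. Speed limits (rad/s): [2.22, 2.22, 2.79, 3.14, 3.14, 3.14].

### API

Orientations are given as [roll, pitch, yaw] about the fixed x, y, z axes, in that order (R = Rz(yaw) Ry(pitch) Rx(roll)).
In Python, from rig import r gives the robot as it stands.
- The arm moves only by the tool carry_out, never from a script. Its argument "series" is a list of rows, each a list of 7 numbers: the turn, a rotation vector about the tool's x, y, z as a fraction of full scale, then the shift along the tool's x, y, z as a fraction of full scale, then the gripper command: -1 is fully open, 1 is shut, values between are in proportion. A call has 1 to 8 rows; each row is the pose to reach, as a shift and turn from the pose commanded when the call began, along the tool's axes at that moment, turning the shorter way round; what a row does not reach only later rows make up. Full scale, the value 1, is 0.25 m for a shift and pi rad for a turn. A row lasts 1/8 s, in which the tool goes at most 62.5 mm and 10.7 degrees, less where a joint would pass 70% of its speed; a pose out of reach is approached as far as the arm can. A call with a number of a shift or a turn outside -1 to 1 is refused whole. A call with a gripper value outside its range is refused whole. The fingers move at their own pace and stop on an object; "force" is the grip in N (left out, the last holds). Time passes only in rows, so rows that repeat a pose let the fingers close. It gives the time, the measured TCP pose, the force, the opening and the grip force at its end, in the units of the state.
- r.sense(): the state, without advancing time (a new reading comes with each control period).
- r.grab_frame(name): name is "scene" or "top" or "wrist"; returns the picture (384x512x3 uint8, red, green, blue); there is no depth.
- r.get_calibration(name): a dict with "K" (3x3 intrinsics, pixels), "pose" (4x4, takes a point from camera to world coordinates). Camera axes: x right, y up, looking along -z (the intrinsics and any distortion apply to the point x, -y, -z); pixel columns grow to the right and rows downward; lengths in mm; the calibration is good to about 2 mm. A picture is of the moment at which its call begins: read the wrist's pose just before it. get_calibration takes no time and is no camera call; for the wrist camera it gives the pose at the moment of the call.
- r.sign_off(): hands the job in; it is judged then, once.
Trained networks look in the newest picture that a camera, given by its name, has taken for a name from the list of things; names that differ only in an ending like _2 or _b are one class to them, and where a whole thing is asked for, a point or a joint stands for the part that bears it (a point fixed in the world has none). Each returns a list of dicts, best first, with "score" (0 to 1); they miss things now and then, are a little off and sometimes report something else, mostly with a low value. They report only what shows in the picture. A call takes as long as a camera call.
- r.silhouettes(camera, label): "region" (384x512 bool, what is visible of it) and "position" ([row, column] in pixels, amid what is visible of it).
The state is a dict: "clock": time; "qpos": joint angles; "qvel": joint speeds; "joint_efforts": joint torques, N m; "eef_pos": TCP position; "tcp_rot": TCP orientation; "contact_force": force on the tool from outside, world axes, zero at the start; "wrist_torque": the same for the moment, N m; "opening": opening from 0.0 (shut) to 1.0 (fully open); "grasp_force": force on a finger pad.
Only numpy, scipy, OpenCV 4.12 (cv2) and the standard library are available. Lean on these libraries where they do the work, as an engineer would, in place of code of your own. Each camera call takes 0.05 s, during which the arm holds its last target. There are 200 camera calls.

### The job

The coupling half (the dark round plate with three upright pins) on the worm gearmotor is riding on the flange's brass drive dowel because its rim notch is out of line with it. With closed fingertips push one of its orange pins round the spindle until the notch drops over the dowel, then press down on the boss in the middle until the plate snaps flat onto the flange under both spring rollers, and move clear. Do not lift the coupling half, take its pins or boss between the fingers, or force it, and leave the tools and parts around it where they are.

Things in the scene. Friction and masses are not known exactly. Their poses are not given: they have to be found in the camera images.
- gearmotor: Grey-green worm gearmotor, fixed to the bench; its worm locks, so nothing of it turns. Origin on the bench top under the vertical spindle axis; z up; -x is the side of the brass dowel; the finned motor with terminal box (top 110 mm above the bench) runs 205 mm along +y. Gear case 104 x 116 mm.
- flange_face (a point): Centre of the face of the round steel output flange, 144 mm in diameter, 85 mm above the bench. On it stands a centring domed spigot, 31 mm in diameter and 27 mm tall, greased, hidden in the plate's bore.
- catch_left (a point): Brass roller of a spring catch, fixed to the flange just outside the plate's rim, 60 degrees from the gearmotor's +x towards +y. Its holder reaches 95 mm from the axis and 19 mm above the flange face. The two catches hold up a plate that is not home; 10 to 15 N at the boss snaps it past them, and they then keep it down.
- catch_right (a point): Brass roller of the other spring catch, 60 degrees from the gearmotor's +x towards -y; the same.
- dowel (a point): Middle of the top of the brass drive dowel, 8 mm in diameter, domed, standing 13 mm above the flange face, 57 mm from the spindle axis towards the gearmotor's -x; under the plate's rim at the start. A yellow stroke is painted on the flange beside it.
- coupling_half: The coupling half: loose round dark iron-coloured plate, 0.6 to 0.8 kg, 120 mm in diameter, rim 5 mm thick, inside 99 mm diameter 12 mm thick, blind bore with 0.5 mm play on the spigot. Origin in the middle of its underside; z up; rim notch at its -x, a yellow stroke beside it. Its yaw equals the gearmotor's when the notch is over the dowel. Home: underside flat on the flange face.
- notch (a point): Middle of the open rim notch (11 to 13 mm wide, 9 mm deep), on the plate's underside, 57 mm from its axis. At the start 13 mm above the flange face and 0.7 to 3.14 rad from the dowel; the plate turns either way with about 1 N at a pin (dowel and spigot are greased). Over the dowel this side drops by itself right to the flange; the plate then leans 0.15 rad towards it and turns no farther.
- boss_top (a point): Middle of the flat top of the centre boss, 39 mm in diameter, 35 mm above the plate's underside. Press here.
- pin_1 (a point): Middle of the top of the first of three upright pins with smooth orange plastic sleeves, each 16 mm in diameter with a domed top 45 mm above the plate's underside (33 mm above its upper face), 41 mm from the axis, 120 degrees apart. This one is opposite the notch, along the plate's +x.
- pin_2 (a point): Top of the second pin, 120 degrees counter-clockwise from pin_1 seen from above; the same size.
- pin_3 (a point): Top of the third pin, 120 degrees clockwise from pin_1; the same size.
- bolt_1: Bystander: hex bolt standing on its head, 46 mm tall; origin at its foot.
- bolt_2: Bystander: larger hex bolt standing on its head, 57 mm tall; origin at its foot.
- ball_bearing: Bystander: ball bearing lying flat, 52 mm in diameter; origin under its middle.
- spanner_13: Bystander: spanner lying flat, 142 mm long; origin under its middle.
- tape_measure: Bystander: yellow tape measure, 94 x 34 x 62 mm; origin under its middle.
- pill_bottle: Bystander: orange bottle with red cap, 40 mm in diameter, 68 mm tall; origin at its foot.
- screwdriver_red: Bystander: screwdriver with red handle, 205 mm long, lying in front; origin under its middle.

How it is judged:
By the outcome, as a careful person would: the job done as asked, in the order asked, and still so for the second after the job is handed in, with the robot touching nothing.
It also fails if it takes over 51 s, if anything falls off the work surface, if the arm or the gripper's body presses on something with over 40 N, if the wrist force passes 120 N, or if a joint passes its speed limit or range.

## Working session

There is one attempt and no reset: what is moved stays moved. The work goes in short steps, Python scripts to look and compute and a tool call to move; the robot and the scene stay as the last step left them, time stands still between calls to the robot, and variables do not carry over. Pictures are saved under pics/ and viewed, at most 10 in all, crops included, and the job is handed in when it is done.

Besides the shell and the picture viewer there is one more tool, called after "Request:" as a command line: name --pt "numbers of a row" for each row, then --argument value for the rest. carry_out: Moves the arm, as the interface text tells. Its arguments: {"type":"object","properties":{"series":{"type":"array"},"force":{"type":"number"}},"required":["series"]}

```bash
mkdir -p pics; ls; cat > h.py <<'E'
import numpy as np, cv2
from rig import r
def px2w(cam,row,col,z,cal=None):
    c=cal or r.get_calibration(cam);K=np.array(c["K"]);P=np.array(c["pose"])
    d=np.linalg.inv(K)@[col,row,1];d=P[:3,:3]@[d[0],-d[1],-d[2]];o=P[:3,3]
    return o+d*(z-o[2])/d[2]
def w2px(cam,p):
    c=r.get_calibration(cam);K=np.array(c["K"]);P=np.array(c["pose"])
    q=P[:3,:3].T@(np.array(p)-P[:3,3]);u=K@[q[0],-q[1],-q[2]];return (u/u[2])[:2][::-1]
def save(n,im): cv2.imwrite("pics/"+n,cv2.cvtColor(im,cv2.COLOR_RGB2BGR))
E
python3 - <<'E'
from h import *
np.set_printoptions(precision=1,suppress=True)
print(r.sense())
a=r.grab_frame("top");b=r.grab_frame("scene")
save("top.png",a);save("scene.png",b)
for cam in("top","scene"):
  c=r.get_calibration(cam);print(cam,c)
  for l,z in(("flange_face",85),("dowel",98),("notch",98),("boss_top",133),("pin_1",143),("catch_left",100),("coupling_half",110)):
    for d in r.silhouettes(cam,l)[:4]: print(l,round(d["score"],2),np.array(d["position"]),d["region"].sum(),px2w(cam,*d["position"],z))
E
```

```text
pics
{'clock': 0.0, 'qpos': array([-1.1,  0.4,  1.6, -0. ,  1.2, -0. ]), 'qvel': array([ 0.,  0., -0.,  0., -0., -0.]), 'joint_efforts': array([  0. , -60.5, -34.2,   0. ,   0. ,  -0. ]), 'eef_pos': array([ 278.3, -559.1,  230.6]), 'tcp_rot': array([-3.1,  0. ,  0.5]), 'contact_force': array([ 0.4,  0.2, -0.5]), 'wrist_torque': array([ 0.,  0., -0.]), 'grasp_force': 0.0, 'opening': 1.0008101251170036}
top {'K': array([[468.9,   0. , 244.7],
       [  0. , 468.9, 189.9],
       [  0. ,   0. ,   1. ]]), 'pose': array([[   0.1,    1. ,   -0.2,  323.9],
       [  -1. ,    0.1,   -0. ,   51. ],
       [  -0. ,    0.2,    1. , 1077. ],
       [   0. ,    0. ,    0. ,    1. ]])}
flange_face 0.73 [182.9 223.7] 3732 [555.1 116.9  85. ]
flange_face 0.4 [189.  259.4] 2400 [547.2  38.6  85. ]
dowel 0.68 [182.3 221.6] 3758 [553.  120.6  98. ]
notch 0.71 [190.8 262.7] 2437 [540.8  31.4  98. ]
boss_top 0.88 [191.2 263.2] 2441 [532.3  31.  133. ]
pin_1 0.97 [189.5 261.2] 2404 [533.3  35.6 143. ]
catch_left 0.92 [181.8 224.3] 3896 [554.1 114.8 100. ]
coupling_half 0.93 [192.1 259.6] 2385 [534.9  38.  110. ]
scene {'K': array([[358.4,   0. , 251.6],
       [  0. , 358.4, 196.4],
       [  0. ,   0. ,   1. ]]), 'pose': array([[   0.7,    0.3,   -0.6,    5.9],
       [  -0.7,    0.4,   -0.6, -468.8],
       [   0. ,    0.9,    0.5,  547.2],
       [   0. ,    0. ,    0. ,    1. ]])}
flange_face 0.84 [218.2 257.3] 3376 [483.8   9.2  85. ]
flange_face 0.52 [210.3 220.8] 279 [441.5  89.1  85. ]
dowel 0.76 [220.9 254.7] 3545 [458.8  -8.1  98. ]
notch 0.74 [200.2 267.1] 1218 [541.   35.5  98. ]
boss_top 0.56 [198.  266.9] 1179 [505.6   3.2 133. ]
pin_1 0.77 [201.  267.3] 1164 [485.3 -17.6 143. ]
catch_left 0.64 [221.9 259.7] 3453 [462.4 -20.  100. ]
coupling_half 0.93 [200.  266.7] 1210 [526.6  23.3 110. ]
```

```bash
python3 - <<'E'
import cv2
a=cv2.imread("pics/top.png");b=cv2.imread("pics/scene.png")
c=cv2.resize(a[140:240,200:330],None,fx=6,fy=6,interpolation=cv2.INTER_CUBIC);cv2.imwrite("pics/topc.png",c)
E
```

```text
(no output)
```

View pics/topc.png

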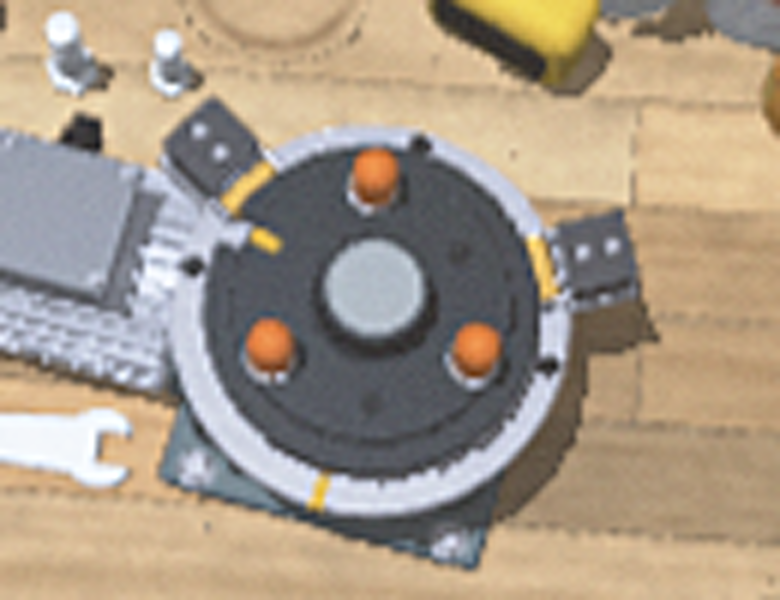

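View pics/scene.png

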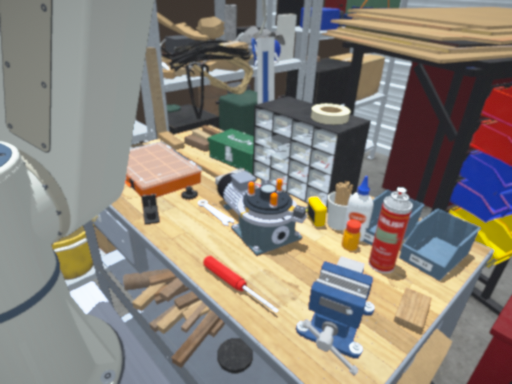

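View pics/top.png

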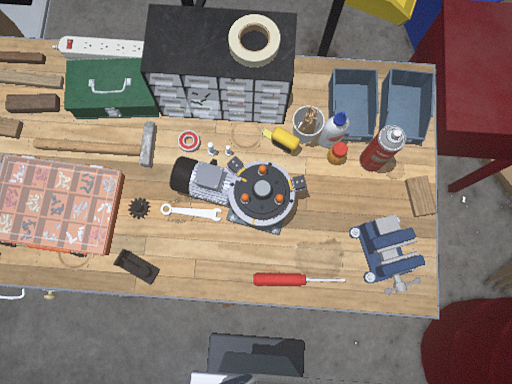

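```bash
python3 - <<'E'
from h import *
np.set_printoptions(precision=1,suppress=True)
f=lambda x,y,z:px2w("top",140+(y-3)/6,200+(x-3)/6,z)
ax=f(376,288,133);print("boss",ax)
for n,x,y,z in(("p",376,172,142),("p",270,345,142),("p",477,345,142),("notch",237,235,102),("stroke",320,492,85),("flangeC",371,320,85)):
  p=f(x,y,z);d=p-ax;print(n,p,np.hypot(*d[:2]),np.degrees(np.arctan2(d[1],d[0])))
s=r.sense();print(s["eef_pos"],s["tcp_rot"].round(3),r.get_calibration("wrist"))
E
```

```text
boss [539.9  33.7 133. ]
p [578.7  36.5 142. ] 38.86773395854031 4.1903895627582255
p [515.5  68.4 142. ] 42.48570360256103 125.15883859643604
p [520.6  -1.6 142. ] 40.25685614364703 -118.73523196203139
notch [562.8  83.9 102. ] 55.13106367988711 65.52088264052566
stroke [475.2  47.8  85. ] 66.2691463232513 167.69160317532274
flangeC [539.   33.8  85. ] 0.964939616505911 171.2836235861955
[ 278.5 -559.5  231.3] [-3.1 -0.   0.5] {'K': array([[282.2,   0. , 257.4],
       [  0. , 282.2, 191.7],
       [  0. ,   0. ,   1. ]]), 'pose': array([[   0.4,    0.9,    0.3,  341.7],
       [  -0.9,    0.4,    0.1, -529.3],
       [   0. ,   -0.3,    1. ,  373.4],
       [   0. ,    0. ,    0. ,    1. ]])}
```

```bash
cat >> h.py <<'E'
from scipy.spatial.transform import Rotation as Ro
AX=np.array([539.3,34.0])
def go(targets,base=None):
    "targets: (x,y,z,yaw deg) list; prints rows in move units, base (x,y,z,yaw deg) = commanded pose"
    s=r.sense(); 
    if base is None: base=[*s["eef_pos"],np.degrees(s["tcp_rot"][2])]
    y=np.radians(base[3]);R=np.array([[np.cos(y),np.sin(y),0],[np.sin(y),-np.cos(y),0],[0,0,-1.]])
    for t in targets:
        d=R.T@(np.array(t[:3])-base[:3])/250
        print("turn z %.4f shift %s"%(-(t[3]-base[3])/180,d.round(4)))
def orb(a,rad=41,ax=None):
    ax=AX if ax is None else ax;return (ax[0]+rad*np.cos(np.radians(a)),ax[1]+rad*np.sin(np.radians(a)))
E
python3 - <<'E'
from h import *
b=[278.474,-559.536,231.281,np.degrees(r.sense()["tcp_rot"][2])];print(b,r.sense()["tcp_rot"])
p=orb(-161.5);print(p)
go([(*p,215,18.5)],b)
E
```

```text
[278.474, -559.536, 231.281, np.float64(26.45677160208913)] [-3.14157136e+00 -6.96355147e-06  4.61757774e-01]
(np.float64(500.4187301365458), np.float64(20.990509087391224))
turn z 0.0442 shift [ 1.8294 -1.6834  0.0651]
```

Request:
carry_out --pt "0 0 0 0.1 -0.09 0 1" --pt "0 0 0 0.3 -0.27 0 1" --pt "0 0 0 0.5 -0.46 0 1" --pt "0 0 0 0.7 -0.64 0 1" --pt "0 0 0 0.85 -0.78 0 1" --pt "0 0 0 0.92 -0.84 0 1" --pt "0 0 0 0.92 -0.84 0 1" --pt "0 0 0 0.92 -0.84 0 1" --force 20

```text
clock: 1.8
eef_pos: [390.8, -269.7, 231.4]
tcp_rot: [3.141, 0.0, 0.462]
contact_force: [-0.1, -0.3, -0.2]
opening: -0.0
grasp_force: 0.0
```

Request:
carry_out --pt "0 0 0 0.1 -0.09 0.01 1" --pt "0 0 0 0.3 -0.27 0.02 1" --pt "0 0 0.02 0.5 -0.46 0.04 1" --pt "0 0 0.03 0.7 -0.64 0.06 1" --pt "0 0 0.044 0.85 -0.78 0.065 1" --pt "0 0 0.044 0.909 -0.843 0.065 1" --pt "0 0 0.044 0.909 -0.843 0.065 1" --pt "0 0 0.044 0.909 -0.843 0.065 1"

```text
clock: 2.8
eef_pos: [500.2, 19.5, 214.8]
tcp_rot: [3.141, 0.001, 0.323]
contact_force: [-0.1, -0.0, 1.0]
opening: 0.002
grasp_force: 0.0
```

```bash
python3 - <<'E'
from h import *
np.set_printoptions(precision=2,suppress=True)
s=r.sense();print(s["clock"],s["eef_pos"],s["tcp_rot"],s["opening"],s["contact_force"])
im=r.grab_frame("wrist")
E={"axis133":(*AX,133),"n":(*orb(64,57),98),"p1":(*orb(-116.5),143),"p2":(*orb(3.5),143),"p3":(*orb(123.5),143),"dow":(*orb(167,57),85)}
cv2.imwrite
v=cv2.resize(im,None,fx=1.5,fy=1.5)
for k,p in E.items():
  q=w2px("wrist",p);print(k,q);cv2.circle(v,(int(q[1]*1.5),int(q[0]*1.5)),4,(0,255,0),1)
save("w1.png",v)
E
```

```text
2.8 [500.24  19.52 214.85] [3.14 0.   0.32] 0.0017247433950740314 [-0.06 -0.02  1.03]
axis133 [146.56 253.94]
n [ 95.34 207.35]
p1 [185.2  290.94]
p2 [ 92.79 268.27]
p3 [162.26 202.22]
dow [189.23 225.03]
```

View pics/w1.png

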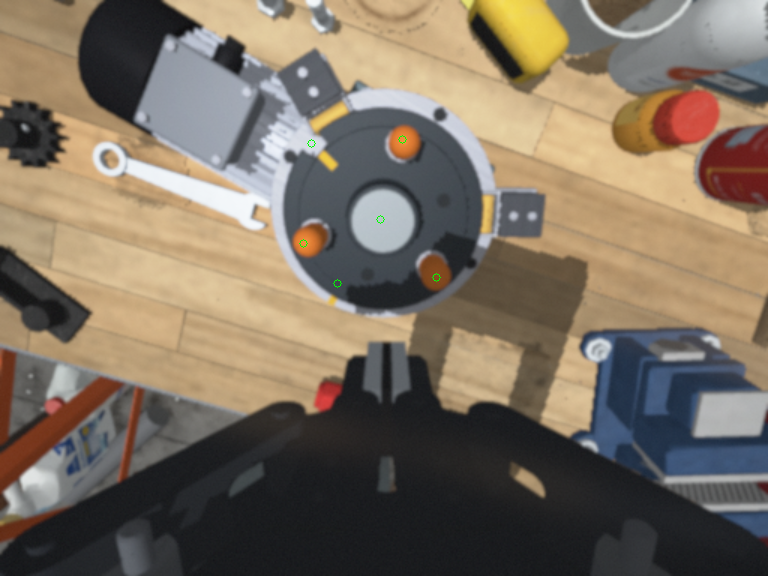

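Request:
carry_out --pt "0 0 0 0 0 0.1 1" --pt "0 0 0 0 0 0.2 1" --pt "0 0 0 0 0 0.3 1" --pt "0 0 0 0 0 0.36 1" --pt "0 0 0 0 0 0.38 1" --pt "0 0 0 0 0 0.38 1" --pt "0 0 0 0 0 0.38 1"

```text
clock: 3.72
eef_pos: [500.9, 20.8, 120.8]
tcp_rot: [3.141, -0.001, 0.323]
contact_force: [0.3, -0.2, 0.7]
opening: 0.003
grasp_force: 0.0
```

```bash
sed -i 's/AX=.*/AX=np.array([538.5,33.0])/' h.py; python3 - <<'E'
from h import *
np.set_printoptions(precision=2,suppress=True)
s=r.sense();print(s["clock"],s["eef_pos"],s["tcp_rot"],s["contact_force"])
go([(*orb(a),120,a+180) for a in range(-160,-110,6)],[*s["eef_pos"][:2],120,18.5])
E
```

```text
3.725 [500.92  20.82 120.79] [ 3.14 -0.    0.32] [ 0.3  -0.18  0.74]
turn z -0.0083 shift [-0.01  0.01  0.  ]
turn z -0.0417 shift [-0.    0.02  0.  ]
turn z -0.0750 shift [-0.    0.04  0.  ]
turn z -0.1083 shift [0.   0.06 0.  ]
turn z -0.1417 shift [0.01 0.07 0.  ]
turn z -0.1750 shift [0.02 0.09 0.  ]
turn z -0.2083 shift [0.03 0.1  0.  ]
turn z -0.2417 shift [0.04 0.11 0.  ]
turn z -0.2750 shift [0.05 0.13 0.  ]
```

Request:
carry_out --pt "0 0 -0.033 -0.004 0.018 0 1" --pt "0 0 -0.067 -0.002 0.035 0 1" --pt "0 0 -0.1 0.003 0.052 0 1" --pt "0 0 -0.133 0.009 0.068 0 1" --pt "0 0 -0.167 0.017 0.083 0 1" --pt "0 0 -0.2 0.026 0.097 0 1" --pt "0 0 -0.233 0.037 0.111 0 1" --pt "0 0 -0.267 0.049 0.123 0 1"

```text
clock: 4.72
eef_pos: [521.0, -4.4, 120.4]
tcp_rot: [-3.14, 0.001, 1.166]
contact_force: [-3.6, 0.7, 0.3]
opening: 0.003
grasp_force: 1.5
```

```bash
cat > st.py <<'E'
from h import *
import sys
np.set_printoptions(precision=3,suppress=True)
s=r.sense();print(s["clock"],s["eef_pos"],s["tcp_rot"],s["contact_force"])
d=s["eef_pos"][:2]-AX;print("rad",np.hypot(*d),"ang",np.degrees(np.arctan2(d[1],d[0])))
im=r.grab_frame("top")
# orange tops
c=r.get_calibration("top")
q=w2px("top",(*AX,143));r0,c0=int(q[0])-35,int(q[1])-35
hsv=cv2.cvtColor(im,cv2.COLOR_RGB2HSV)[r0:r0+70,c0:c0+70]
m=((hsv[...,0]<16)&(hsv[...,1]>150)&(hsv[...,2]>80)).astype(np.uint8)
n,l,stt,ce=cv2.connectedComponentsWithStats(m)
for i in range(1,n):
  if stt[i,4]>8:
    p=px2w("top",ce[i][1]+r0,ce[i][0]+c0,138);d=p[:2]-AX;print("pin",stt[i,4],p,np.hypot(*d),np.degrees(np.arctan2(d[1],d[0])))
if len(sys.argv)>1: save(sys.argv[1],cv2.resize(im[r0-15:r0+85,c0-30:c0+100],None,fx=6,fy=6,interpolation=cv2.INTER_CUBIC))
E
python3 st.py o1.png
```

```text
4.725 [520.964  -4.363 120.367] [-3.14   0.001  1.166] [-3.641  0.697  0.296]
rad 41.27315377898458 ang -115.14215539813159
```

View pics/o1.png

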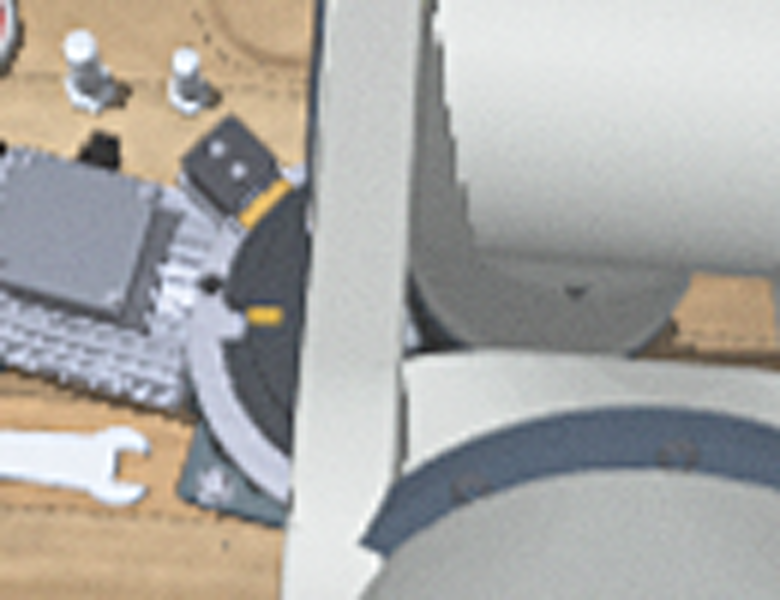

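Request:
carry_out --pt "0 0 -0.033 0.001 0.017 0 1" --pt "0 0 -0.067 0.004 0.034 0 1" --pt "0 0 -0.1 0.008 0.051 0 1" --pt "0 0 -0.133 0.014 0.067 0 1" --pt "0 0 -0.167 0.022 0.082 0 1" --pt "0 0 -0.2 0.031 0.096 0 1" --pt "0 0 -0.233 0.042 0.11 0 1" --pt "0 0 -0.267 0.054 0.122 0 1"

```text
clock: 5.78
eef_pos: [554.7, -4.4, 120.4]
tcp_rot: [-3.141, 0.0, 2.003]
contact_force: [-1.8, -2.9, -0.2]
opening: 0.003
grasp_force: 1.7
```

```bash
python3 st.py; python3 - <<'E'
from h import *
im=r.grab_frame("wrist");save("w2.png",im)
E
```

```text
5.775 [554.697  -4.398 120.353] [-3.141  0.     2.003] [-1.772 -2.88  -0.224]
rad 40.75446624408376 ang -66.58298388187899
pin 41 [545.986  74.936 138.   ] 42.59848511048272 79.87899681318706
```

View pics/w2.png

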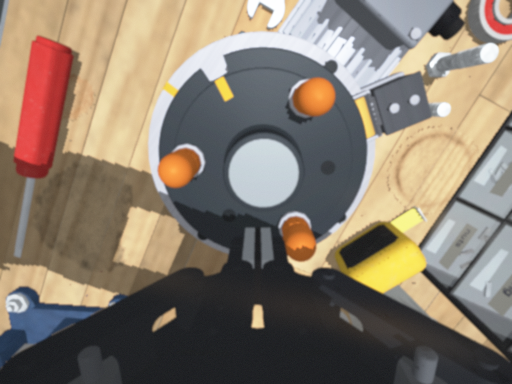

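Request:
carry_out --pt "0 0 -0.017 0 0.009 0 1" --pt "0 0 -0.033 0.001 0.017 0 1" --pt "0 0 -0.05 0.002 0.026 0 1" --pt "0 0 -0.067 0.004 0.034 0 1" --pt "0 0 -0.078 0.005 0.04 0 1" --pt "0 0 -0.089 0.006 0.045 0 1" --pt "0 0 -0.094 0.007 0.048 0 1" --pt "0 0 -0.1 0.008 0.051 0 1"

```text
clock: 6.88
eef_pos: [565.8, 3.0, 120.1]
tcp_rot: [-3.141, 0.0, 2.316]
contact_force: [-2.1, -4.0, 1.0]
opening: 0.001
grasp_force: 2.1
```

```bash
python3 st.py
```

```text
6.875 [565.845   2.999 120.084] [-3.141  0.     2.316] [-2.118 -3.975  1.003]
rad 40.593554403292 ang -47.65160882499536
pin 15 [532.933  78.432 138.   ] 45.772004863933255 96.9853927751981
```

Request:
carry_out --pt "0 0 -0.006 0 0.003 0 1" --pt "0 0 -0.011 0 0.006 0 1" --pt "0 0 -0.017 0 0.009 0 1" --pt "0 0 -0.017 0 0.009 0 1"

```text
clock: 7.42
eef_pos: [567.5, 4.8, 120.0]
tcp_rot: [3.141, -0.0, 2.369]
contact_force: [-3.1, -2.0, 0.7]
opening: -0.007
grasp_force: 1.6
```

```bash
python3 st.py; python3 - <<'E'
from h import *
im=r.grab_frame("wrist");save("w3.png",im)
E
```

```text
7.425 [567.482   4.781 119.983] [ 3.141 -0.     2.369] [-3.065 -1.957  0.703]
rad 40.45097556501582 ang -44.2354893877907
```

View pics/w3.png

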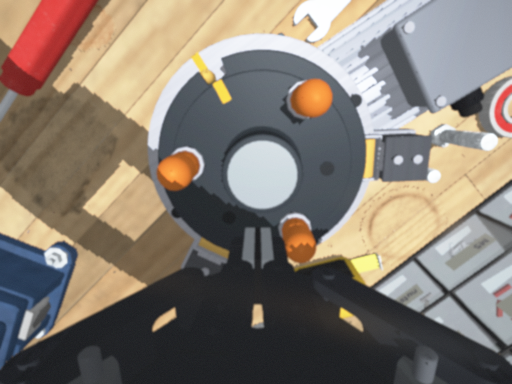

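Request:
carry_out --pt "0 0 -0.006 0 0.003 0 1" --pt "0 0 -0.011 0 0.006 0 1" --pt "0 0 -0.017 0 0.009 0 1" --pt "0 0 -0.017 0 0.009 0 1"

```text
clock: 8.02
eef_pos: [569.2, 6.1, 120.0]
tcp_rot: [3.142, 0.0, 2.423]
contact_force: [-1.0, -2.8, 0.0]
opening: 0.001
grasp_force: 1.3
```

```bash
python3 st.py; python3 - <<'E'
from h import *
im=r.grab_frame("wrist");save("w4.png",im[20:270,120:450].repeat(2,0).repeat(2,1))
E
```

```text
8.025 [569.238   6.126 120.017] [3.142 0.    2.423] [-1.003 -2.774  0.028]
rad 40.82887632589183 ang -41.16303200248767
```

View pics/w4.png

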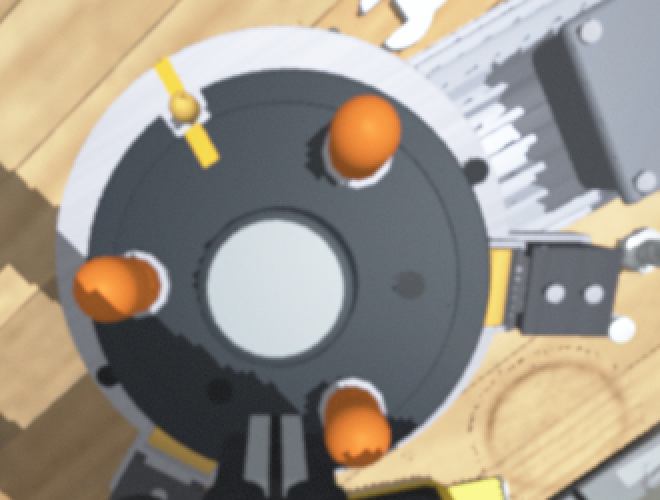

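Request:
carry_out --pt "0 0 0 0 -0.02 0 1" --pt "0 0 0 0 -0.04 0 1" --pt "0 0 0 0 -0.04 -0.05 1" --pt "0 0 0 0 -0.04 -0.16 1" --pt "0 0 0 0.02 -0.035 -0.18 1" --pt "0 0 0 0.1 -0.02 -0.18 1" --pt "0 0 0 0.168 -0.003 -0.18 1" --pt "0 0 0 0.168 -0.003 -0.18 1"

```text
clock: 9.12
eef_pos: [535.4, 34.6, 164.3]
tcp_rot: [-3.14, -0.001, 2.424]
contact_force: [-0.3, 0.2, -0.9]
opening: 0.003
grasp_force: 0.0
```

Request:
carry_out --pt "0 0 0 0 0 0.04 1" --pt "0 0 0 0 0 0.08 1" --pt "0 0 0 0 0 0.11 1" --pt "0 0 0 0 0 0.12 1" --pt "0 0 0 0 0 0.13 1" --pt "0 0 0 0 0 0.13 1"

```text
clock: 9.88
eef_pos: [537.1, 33.2, 132.5]
tcp_rot: [3.142, 0.0, 2.422]
contact_force: [1.1, -0.4, -0.5]
opening: -0.003
grasp_force: 0.0
```

```bash
python3 st.py
```

```text
9.875 [537.05   33.212 132.507] [3.142 0.    2.422] [ 1.118 -0.414 -0.471]
rad 1.465397628130619 ang 171.6769226881063
```

Request:
carry_out --pt "0 0 0 0 0 0.004 1" --pt "0 0 0 0 0 0.008 1" --pt "0 0 0 0 0 0.012 1" --pt "0 0 0 0 0 0.016 1" --pt "0 0 0 0 0 0.02 1" --pt "0 0 0 0 0 0.024 1" --pt "0 0 0 0 0 0.028 1" --pt "0 0 0 0 0 0.028 1"

```text
clock: 10.92
eef_pos: [538.3, 32.7, 126.4]
tcp_rot: [3.14, 0.003, 2.422]
contact_force: [1.4, -3.7, 5.2]
opening: 0.0
grasp_force: 2.7
```

Request:
carry_out --pt "0 0 0 0 0 0.004 1" --pt "0 0 0 0 0 0.008 1" --pt "0 0 0 0 0 0.012 1" --pt "0 0 0 0 0 0.016 1" --pt "0 0 0 0 0 0.016 1"

```text
clock: 11.55
eef_pos: [536.7, 33.3, 121.2]
tcp_rot: [-3.141, -0.001, 2.422]
contact_force: [0.7, -0.5, -0.3]
opening: -0.0
grasp_force: 0.0
```

Request:
carry_out --pt "0 0 0 0 0 0.004 1" --pt "0 0 0 0 0 0.008 1" --pt "0 0 0 0 0 0.01 1" --pt "0 0 0 0 0 0.01 1"

```text
clock: 12.05
eef_pos: [537.0, 33.3, 119.8]
tcp_rot: [3.141, 0.0, 2.422]
contact_force: [-3.7, 1.0, 9.1]
opening: -0.002
grasp_force: 4.9
```

Request:
carry_out --pt "0 0 0 0 0 0.004 1" --pt "0 0 0 0 0 0.008 1" --pt "0 0 0 0 0 0.008 1"

```text
clock: 12.42
eef_pos: [537.1, 33.3, 119.6]
tcp_rot: [3.141, 0.0, 2.422]
contact_force: [-10.8, 0.1, 30.2]
opening: -0.002
grasp_force: 15.4
```

Request:
carry_out --pt "0 0 0 0 0 -0.04 1" --pt "0 0 0 0 0 -0.15 1" --pt "0 0 0 0 0 -0.3 1" --pt "0 0 0 0.1 0 -0.5 1" --pt "0 0 0 0.2 0 -0.6 1" --pt "0 0 0 0.4 0 -0.6 1" --pt "0 0 0 0.4 0 -0.6 1" --pt "0 0 0 0.4 0 -0.6 1"

```text
clock: 13.42
eef_pos: [462.1, 99.2, 267.2]
tcp_rot: [3.141, 0.001, 2.423]
contact_force: [0.6, -0.0, -0.0]
opening: -0.0
grasp_force: 0.0
```

Request:
carry_out --pt "0 0 0 -0.1 0 -0.05 1" --pt "0 0 0 -0.3 0 -0.05 1" --pt "0 0 0 -0.5 0 -0.05 1" --pt "0 0 0 -0.7 0 -0.05 1" --pt "0 0 0 -0.8 0 -0.05 1" --pt "0 0 0 -0.8 0 -0.05 1" --pt "0 0 0 -0.8 0 -0.05 1"

```text
clock: 14.3
eef_pos: [611.7, -32.7, 278.9]
tcp_rot: [-3.141, -0.001, 2.421]
contact_force: [-0.7, -0.4, -0.1]
opening: -0.001
grasp_force: 0.0
```

```bash
python3 - <<'E'
from h import *
im=r.grab_frame("wrist")
q=w2px("wrist",(*AX,110));a,b=int(max(q[0]-100,0)),int(max(q[1]-130,0))
v=cv2.resize(im[a:a+200,b:b+260],None,fx=3,fy=3)
for z in (120,133):
  p=w2px("wrist",(*AX,z));print(z,p);
save("w5.png",v);print(r.sense()["eef_pos"],r.sense()["contact_force"])
E
```

```text
120 [ 80.99426717 260.09937942]
133 [ 79.65538622 260.20378639]
[611.59339183 -32.3749278  279.18647224] [ 0.62722867 -0.30525438  0.49996796]
```

View pics/w5.png

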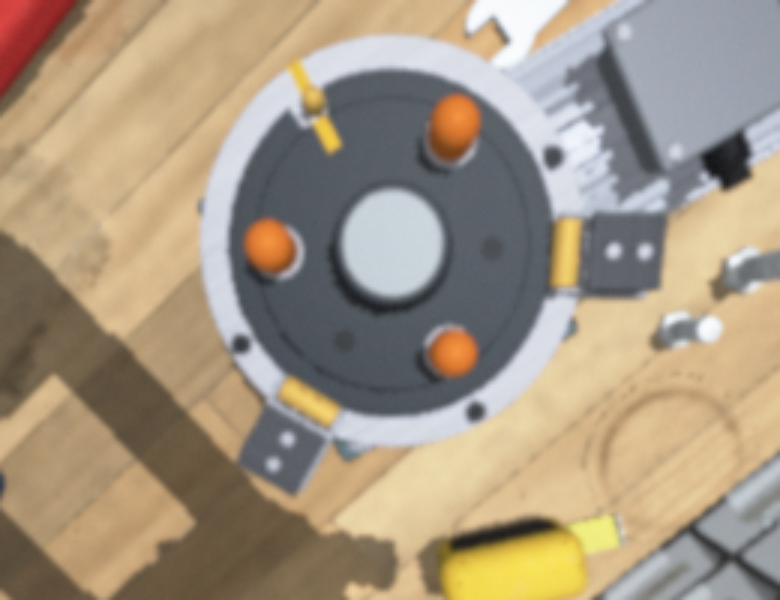

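The plate sits flat and concentric on the flange. Its boss is at crop (392,242), the dowel is in the notch at (313,100), and both rollers, at (566,252) and (310,400), stand over the rim. The surrounding parts are untouched.

```bash
python3 -c "
from rig import r
print(r.sign_off())"
```

```text
the job is handed in; nothing more can be done
None
```

The coupling half's notch is over the dowel and the plate is snapped flat under both rollers, with the arm clear; the job was handed in at about 14 s, and the final press peaked at about 30 N at the boss, more than the 10 to 15 N needed to snap it.

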